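Put the three battery packs on charge, biggest first

ROBOT

A 6-joint arm with a two-finger parallel gripper is mounted at the origin on the work surface. World frame = base frame: x ahead of the robot, y to its left, z up, the work surface at z = 0. Lengths are in m, angles in rad, forces in N, time in s.
With the tool pointing down it reaches from about 0.275 to 0.75 m from the base axis. Payload 10.2 kg.
Tool frame: the origin (TCP) lies on the centre line of the jaws, within the pads' length; the fingertips stand 8 mm ahead of it and the grasp point (between the pads) lies 11 mm behind it; z points along the fingers, y is the line along which they close (so a half turn about z gives the same grasp; the last joint's range is limited). The gripper opens to 88 mm and grips with 3 to 60 N. Pads are 18 mm wide; open, the fingers measure 123 mm over their backs; the gripper's body (75 mm by 187 mm) begins 45 mm behind the grasp point.
Start: joints at [-1.502, 0.313, 1.498, -0, 1.331, -0.223], TCP at [0.151, -0.503, 0.247] pointing down, gripper open.
Joint ranges: [-2.94, 2.94], [-0.97, 2.17], [0.19, 2.56], [-1.23, 4.37], [0.02, 3.11], [-2.88, 2.88]. Speed limits (rad/s): [2.39, 2.39, 3.01, 3.14, 3.14, 3.14].

INTERFACE

Orientations are given as a unit quaternion [w, x, y, z].
In Python, from plant import bot, optics, workorder gives the robot as it stands.
- The arm moves only by the tool drive_tool, never from a script. Its argument "series" is a list of rows, each an object of numbers: "dx", "dy", "dz": the shift along the tool's x, y, z in cm; "wx", "wy", "wz": the turn, a rotation vector about the tool's x, y, z in degrees; "fingers": the opening, from -1 (shut) to 1 (fully open), so that 0 is half open. A call has 1 to 20 rows; each row shifts and turns the commanded pose from where the row before left it, along the tool's axes as they then stand; what a row does not reach is not made up. A row lasts 1/8 s, in which the tool goes at most 62.5 mm and 10.7 degrees, less where a joint would pass 70% of its speed; a pose out of reach is approached as far as the arm can. A call is refused whole if a number of a shift passes 6.25 or a number of a turn 10.7, either way. A call with a gripper value outside its range is refused whole. The fingers move at their own pace and stop on an object; "grip_force" is the grip in N (left out, the last holds). Time passes only in rows, so rows that do not move let the fingers close. It gives the time, the measured TCP pose, the force, the opening and the grip force at its end, in the units of the state.
- bot.sense(): the state, without advancing time (a new reading comes with each control period).
- optics.read_camera(name): name is "scene" or "top" or "wrist"; returns (picture, depth): 480x640x3 uint8, blue, green, red; 480x640 float32, m along the optical axis (not along the pixel's ray), 0 where there is no reading.
- optics.camera_model(name): a dict with "mtx" (3x3 intrinsics, pixels), "eye" and "rotation" of the camera in the world. Camera axes: x right, y down, z forward; pixel columns grow to the right and rows downward; lengths in m; the calibration is good to about 2 mm. A picture is of the moment at which its call begins: read the wrist's pose just before it. camera_model takes no time and is no camera call; for the wrist camera it gives the pose at the moment of the call.
- workorder.job_done(): hands the job in; it is judged then, once.
The state is a dict: "time": time; "q": joint angles; "joint_vel": joint speeds; "joint_efforts": joint torques, N m; "position": TCP position; "tcp_rot": TCP orientation; "contact_force": force on the tool from outside, world axes, zero at the start; "moment": the same for the moment, N m; "finger_gap": finger opening in m; "grasp_force": force on a finger pad.
Only numpy, scipy, OpenCV 4.12 (cv2) and the standard library are available. Lean on these libraries where they do the work, as an engineer would, in place of code of your own. Each camera call takes 0.05 s, during which the arm holds its last target. There are 200 camera calls.

TASK

Put the three loose battery packs on charge on the patio table, one after another from the largest to the smallest: the large pack into the large charging dock, then the medium pack into the medium dock, then the slim pack with the end lugs onto the sprung platform of the latching cradle, where you press it straight down until both hooks catch over its lugs and keep it down when you let go. Set each pack down gently, upright and lengthwise in its place inside the rim, do not drop it, and leave the carton, the jar and the wooden spool where they are.

Things in the scene. Friction and masses are not known exactly. Their poses are not given: they have to be found in the camera images.
- pack_large: Large battery pack: black plastic block with a grey band, 112 long x 62 wide x 64 mm high, about 0.6 kg, upright on the table. Origin: centre of its underside; x along its length, y along its width, z up. Alike both ways round.
- pack_medium: Medium battery pack: black plastic block with a grey band, 84 long x 58 wide x 44 mm high, about 0.35 kg, upright on the table. Origin: centre of its underside; x along its length, y along its width, z up. Alike both ways round.
- pack_slim: Slim battery pack: black plastic block with a grey band, 56 long x 38 wide x 60 mm high, about 0.22 kg, upright on the table, with a flat lug at the foot of each end: the lugs are 28 mm wide and 8 mm high, stick out 12 mm beyond the block, and make the foot 80 mm long. Origin: centre of its underside; x along its length, y along its width, z up. Alike both ways round.
- dock_large: Large charging dock, fixed: white shallow tray, 140 x 90 mm outside, 130 (along x) x 80 mm (along y) inside, floor 6 mm above the table, rim top 12 mm above the table. Origin: centre of its underside, on the table; x along its length, z up.
- dock_medium: Medium charging dock, fixed: white shallow tray, 112 x 86 mm outside, 102 (along x) x 76 mm (along y) inside, floor 6 mm above the table, rim top 12 mm above the table. Origin: centre of its underside, on the table; x along its length, z up.
- cradle: Fixed cradle for the slim pack: white base 164 (x) x 70 (y) x 12 mm; mid platform 64 x 50 mm, top 48 mm above the table when up. At each x end a sprung steel hook (40 mm wide, 60 high) gives 13 mm outward; its inner face slopes from 50 mm off centre (top) to 33 mm (31 mm above the table), underside at 28 mm. y sides open. Pack lies along x, centred. Origin: under the base, centre; z up.
- platform (a joint): Travel of the cradle's sprung platform, m: 0 up, grows as pressed (spring 4 N up, 7.5 N latched; with the hooks a push of up to about 12 N). The hooks snap over the lugs once the pack's underside is pressed below 20 mm above the table (0.028; stop at 0.033, underside 15 mm). Latched it stays near 0.028 when released; otherwise it springs up.
- carton: Bystander, loose: cardboard carton of glue sticks lying flat, 105 x 44 x 34 mm high, among the packs. Origin: centre of its underside, x along its length. Leave it alone.
- jar: Bystander, loose: glass jar with steel lid, 42 mm across, 58 mm high, standing between the docks. Origin: centre of its underside. Leave it alone.
- spool: Bystander, loose: wooden spool, 42 mm across its flanges, 46 mm high, standing between the docks. Origin: centre of its underside. Leave it alone.

How it is judged:
On the way, in this order (a step that is already met when the one before it is completed fails the run):
1. the large pack sits in the large dock (horizontal distance between pack_large and dock_large below 0.014 m and z of pack_large in the frame of dock_large between 0.002 and 0.01 m and angle between pack_large's own z axis and vertical below 0.08 rad and angle between the x axis of pack_large and the x axis of dock_large, either way round below 0.25 rad and linear speed of pack_large below 0.02 m/s and velocity of joint platform above -0.02 m/s), for 0.2 s.
2. then the medium pack sits in the medium dock (horizontal distance between pack_medium and dock_medium below 0.014 m and z of pack_medium in the frame of dock_medium between 0.002 and 0.01 m and angle between pack_medium's own z axis and vertical below 0.08 rad and angle between the x axis of pack_medium and the x axis of dock_medium, either way round below 0.25 rad and linear speed of pack_medium below 0.02 m/s and velocity of joint platform above -0.02 m/s), for 0.2 s.
3. then the slim pack is pressed down and latched in the cradle (horizontal distance between pack_slim and cradle below 0.014 m and z of pack_slim in the frame of cradle between 0.0155 and 0.0235 m and angle between pack_slim's own z axis and vertical below 0.08 rad and angle between the x axis of pack_slim and the x axis of cradle, either way round below 0.25 rad and value of joint platform above 0.024 m), for 0.2 s.
At the end, for the whole second after the job is handed in: Large and medium packs on the floors of their own docks, slim pack latched in the cradle with the platform over 24 mm down; each within 14 mm of the centre and 4 mm of the seated height, upright (0.08 rad), lengthwise (0.25 rad, either way round), at rest (all of step 2 and all of step 3 and horizontal distance between pack_large and dock_large below 0.014 m and z of pack_large in the frame of dock_large between 0.002 and 0.01 m and angle between pack_large's own z axis and vertical below 0.08 rad and angle between the x axis of pack_large and the x axis of dock_large, either way round below 0.25 rad and linear speed of each of pack_large, pack_slim below 0.02 m/s and velocity of joint platform below 0.02 m/s); the robot touches nothing.
It fails at once if a pack is dropped into its place (falls faster than 0.65 m/s there) instead of being set down ((horizontal distance between pack_large and dock_large below 0.03 m and z of pack_large in the frame of dock_large below 0.06 m and linear speed of pack_large above 0.65 m/s) or (horizontal distance between pack_medium and dock_medium below 0.03 m and z of pack_medium in the frame of dock_medium below 0.06 m and linear speed of pack_medium above 0.65 m/s) or (horizontal distance between pack_slim and cradle below 0.03 m and z of pack_slim in the frame of cradle below 0.09 m and linear speed of pack_slim above 0.65 m/s)).
It fails at once if the carton is moved more than 30 mm or tipped (distance of carton from where it was at the start of the episode above 0.03 m or angle between carton's own z axis and vertical above 0.3 rad).
It fails at once if the jar is moved more than 30 mm or tipped (distance of jar from where it was at the start of the episode above 0.03 m or angle between jar's own z axis and vertical above 0.3 rad).
It fails at once if the spool is moved more than 30 mm or tipped (distance of spool from where it was at the start of the episode above 0.03 m or angle between spool's own z axis and vertical above 0.3 rad).
It also fails if it takes over 102 s, if anything falls off the work surface, if the arm or the gripper's body presses on something with over 40 N, if the wrist force passes 120 N, or if a joint passes its speed limit or range.

## Working session

There is one attempt and no reset: what is moved stays moved. The work goes in short steps, Python scripts to look and compute and a tool call to move; the robot and the scene stay as the last step left them, time stands still between calls to the robot, and variables do not carry over. Pictures are saved under pics/ and viewed, at most 14 in all, crops included, and the job is handed in when it is done.

Besides the shell and the picture viewer there is one more tool, called after "Call:" by a JSON object that holds its "op" and its "data". drive_tool: Moves the arm, as the interface text tells. Its arguments: {"type":"object","properties":{"series":{"type":"array","items":{"type":"object","properties":{"dx":{"type":"number"},"dy":{"type":"number"},"dz":{"type":"number"},"wx":{"type":"number"},"wy":{"type":"number"},"wz":{"type":"number"},"fingers":{"type":"number"}}}},"grip_force":{"type":"number"}},"required":["series"]}

```bash
mkdir -p pics; cat > snap.py <<'E'
import numpy as np,cv2,pickle
from plant import bot,optics,workorder
def snap(cam,fn):
    m=optics.camera_model(cam); p,d=optics.read_camera(cam)
    cv2.imwrite('pics/'+fn+'.png',p); pickle.dump((m,p,d),open(fn+'.pkl','wb')); return m,p,d
def world(m,d):
    K=np.array(m['mtx']);R=np.array(m['rotation']);
    if R.shape!=(3,3):
        from scipy.spatial.transform import Rotation as Q; R=Q.from_quat(np.r_[R[1:],R[0]]).as_matrix()
    v,u=np.mgrid[:480,:640]
    c=np.stack([(u-K[0,2])/K[0,0]*d,(v-K[1,2])/K[1,1]*d,d],-1)
    return c@R.T+np.array(m['eye'])
E
python3 - <<'E'
from snap import *
for c in('top','scene'):
    m,p,d=snap(c,c+'0'); print(c,m); W=world(m,d); print((d>0).mean(),np.percentile(W[d>0],[1,50,99],axis=0))
print(bot.sense())
E
```

```text
top {'mtx': array([[449.9496074 ,   0.        , 327.72914655],
       [  0.        , 449.9496074 , 233.60444349],
       [  0.        ,   0.        ,   1.        ]]), 'eye': array([0.48600764, 0.01041227, 0.9942947 ]), 'rotation': array([-0.02077474,  0.70929065, -0.70448082,  0.01348943])}
0.99607421875 [[ 1.93200670e-02 -6.60917085e-01 -6.41365107e-01]
 [ 5.21129838e-01  3.66019137e-02  5.68881288e-04]
 [ 1.39038539e+00  7.54809682e-01  5.38244053e-01]]
scene {'mtx': array([[468.69913851,   0.        , 319.9708688 ],
       [  0.        , 468.69913851, 236.88465393],
       [  0.        ,   0.        ,   1.        ]]), 'eye': array([ 1.31745786, -0.31449351,  0.63559985]), 'rotation': array([-0.3807474 ,  0.73199865,  0.50770711, -0.24787676])}
0.9958235677083334 [[-1.61016914e+00 -6.81220204e-01 -7.52158582e-01]
 [ 5.26290315e-01 -1.50016633e-02  5.75149181e-04]
 [ 1.02460567e+00  2.42643866e+00  3.96584458e-01]]
{'time': 0.1, 'q': array([-1.50241258e+00,  3.13411587e-01,  1.49831267e+00, -9.58707498e-07,
        1.33101144e+00, -2.23391317e-01]), 'joint_vel': array([-0.00021161, -0.00055537, -0.00210558,  0.00087221,  0.00108873,
       -0.00121556]), 'joint_efforts': array([ 4.59110714e-03, -4.02805316e+01, -2.52643669e+01,  6.96099387e-02,
        3.41620250e-02, -5.38183804e-05]), 'position': array([ 0.15099639, -0.50261177,  0.24622755]), 'tcp_rot': array([-5.69843178e-04,  9.89377096e-01,  1.45370682e-01,  4.37866697e-05]), 'contact_force': array([-0.01877644,  0.81284883,  0.16333824]), 'moment': array([ 0.01049926,  0.01442007, -0.00984102]), 'grasp_force': 0.0, 'finger_gap': 0.08800702515234889}
```

View pics/top0.png

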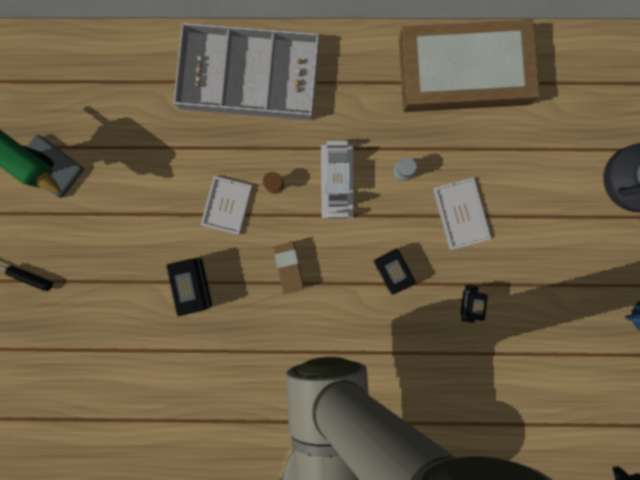

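View pics/scene0.png

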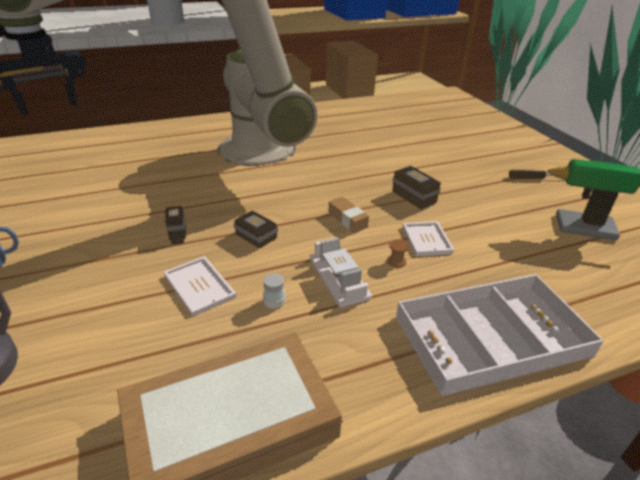

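The top view shows the packs: large (190,287), medium (395,271) and slim (474,304). It also shows the large dock (462,213), medium dock (228,205), cradle (338,180), carton (288,267), jar (405,170) and spool (273,182). Next I measure them from depth and colour.

```bash
cat > meas.py <<'E'
from snap import *
def rect(P):
    (c,s,a)=cv2.minAreaRect((P*1000).astype(np.float32))
    if s[0]<s[1]: s=s[::-1];a+=90
    return np.round(c,1),np.round(s,1),round((a+90)%180-90,1)
if __name__=='__main__':
  m,p,d=pickle.load(open('top0.pkl','rb'));W=world(m,d)
  T={'large':(190,287,45,.064,.05),'medium':(395,271,32,.044,.03),'slim':(474,304,28,.060,.045),'carton':(288,267,35,.034,.02),
   'dockL':(462,213,45,.012,.003),'dockM':(228,205,40,.012,.003),'jar':(405,170,20,.058,.04),'spool':(273,182,18,.046,.03),'cradle':(338,180,45,.06,.05),'plat':(338,180,20,.048,.03)}
  t=W[(W[...,2]>-.01)&(W[...,2]<.01)&(abs(W[...,1])<.4)&(W[...,0]<.7)&(W[...,0]>.2)];print('table',np.median(t[:,2]),t[:,2].std())
  # plane-corrected mask by brightness for docks; height for others
  for k,(u,v,r,h,lo) in T.items():
    w=W[v-r:v+r,u-r:u+r].reshape(-1,3); c=p[v-r:v+r,u-r:u+r].reshape(-1,3).astype(int)
    if k in('dockL','dockM'): s=(c.min(1)>95)&(c.max(1)-c.min(1)<50)
    else: s=(w[:,2]>lo)&(w[:,2]<h+.006)
    im=s.reshape(2*r,2*r).astype(np.uint8); n,l,st,_=cv2.connectedComponentsWithStats(im)
    if k!='cradle': s=l.ravel()==1+st[1:,4].argmax()
    print(k,s.sum(),'topz',np.round(np.percentile(w[s,2],[10,50,90]),4),*rect(w[s,:2]),'med',np.round(w[s].mean(0),4))
E
python3 meas.py
```

```text
table 0.0002952667582503121 0.002296097039828918
large 1670 topz [0.0609 0.0639 0.0662] [419.5 314.3] [112.   62.9] 13.1 med [0.4199 0.3125 0.0635]
medium 1122 topz [0.041  0.0438 0.0461] [ 454.  -121.2] [84.5 58.7] 28.0 med [ 0.4541 -0.1202  0.0435]
slim 536 topz [0.0552 0.0595 0.062 ] [ 383.9 -288.4] [56.2 39.2] -5.2 med [ 0.3846 -0.2862  0.0589]
carton 1040 topz [0.0318 0.0341 0.0362] [459.6 105.9] [105.   44.7] 13.0 med [0.4596 0.1053 0.034 ]
dockL 2861 topz [0.0033 0.0065 0.0119] [ 549.7 -152.9] [348.3 145.7] -75.3 med [ 0.5799 -0.2707  0.0113]
dockM 2005 topz [0.0036 0.0066 0.0122] [570.4 145.9] [304.1 116.7] 75.8 med [0.595  0.2456 0.0086]
jar 276 topz [0.0551 0.0578 0.0601] [ 674.4 -143.4] [37.6 36.6] -27.7 med [ 0.6735 -0.143   0.0575]
spool 299 topz [0.044  0.0462 0.0482] [643.1 140.4] [40.9 39.2] -89.3 med [0.6433 0.1399 0.0461]
cradle 368 topz [0.0504 0.0555 0.0611] [650.6   1.3] [114.   46.5] 1.0 med [0.6519 0.0016 0.0556]
plat 744 topz [0.0449 0.0479 0.0503] [655.1   1.5] [70.8 46.8] 0.5 med [0.6538 0.0015 0.0474]
```

```bash
cat > m2.py <<'E'
from meas import *
m,p,d=pickle.load(open('top0.pkl','rb'))
K=m['mtx']
def plane(uv,z):
    from scipy.spatial.transform import Rotation as Q
    R=m['rotation'];R=Q.from_quat(np.r_[R[1:],R[0]]).as_matrix()
    r=np.c_[(uv[:,0]-K[0,2])/K[0,0],(uv[:,1]-K[1,2])/K[1,1],np.ones(len(uv))]@R.T
    return (m['eye']+r*((z-m['eye'][2])/r[:,2])[:,None])[:,:2]
g=p.astype(int)
for k,u,v,r,z in(('dockL',462,213,42,.012),('dockM',228,205,34,.012),('cradle',338,180,46,.012),('platform',338,180,46,.048)):
    c=g[v-r:v+r,u-r:u+r]; s=((c.min(2)>85)&(c.max(2)-c.min(2)<45)).astype(np.uint8)
    n,l,st,_=cv2.connectedComponentsWithStats(s);s=(l==1+st[1:,4].argmax())
    yy,xx=np.nonzero(s);P=plane(np.c_[xx+u-r,yy+v-r].astype(float),z);print(k,s.sum(),*rect(P))
cv2.imwrite('pics/c.png',cv2.resize(p[125:235,280:400],None,fx=6,fy=5,interpolation=cv2.INTER_CUBIC)[:590])
E
python3 m2.py
```

```text
dockL 2927 [ 580.  -270.1] [145.1  96.8] 15.3
dockM 2140 [595.8 246.1] [116.8  90.1] -13.9
cradle 2261 [653.2   2.4] [174.9  72.3] 0.5
platform 2261 [647.1   2.7] [168.5  69.7] 0.5
```

View pics/c.png

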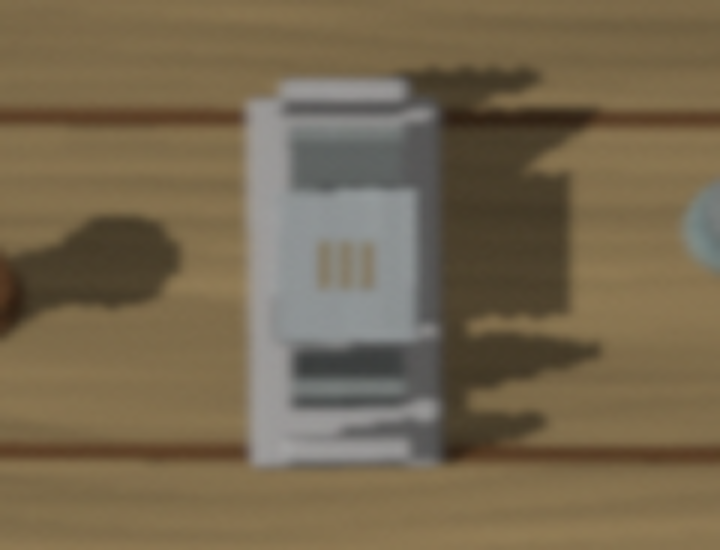

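```bash
cat > go.py <<'E'
import sys,numpy as np
from plant import bot
from scipy.spatial.transform import Rotation as Q
x,y,z,th=map(float,sys.argv[1:5]); s=bot.sense(); q=s['tcp_rot']; R=Q.from_quat(np.r_[q[1:],q[0]]).as_matrix()
D=R.T@(np.array([x,y,z])-s['position'])*100
T=np.array([[np.cos(np.radians(th)),np.sin(np.radians(th)),0],[np.sin(np.radians(th)),-np.cos(np.radians(th)),0],[0,0,-1]]).T
w=np.degrees(Q.from_matrix(R.T@T).as_rotvec())
print('t',round(s['time'],2),'pos',s['position'].round(4),'theta',round(np.degrees(np.arctan2(R[1,0],R[0,0])),2),'shift cm',D.round(2),'turn',w.round(2),'F',s['contact_force'].round(1),'gap',round(s['finger_gap'],4),'gf',round(s['grasp_force'],1),'q',s['q'].round(2))
E
python3 go.py .42 .3135 .2 13.1
python3 - <<'E'
from m2 import *
print(plane(np.array([[338.,178.],[326.3,178],[349.7,178],[338,162.6],[338,193.4]]),.048))
E
```

```text
t 0.1 pos [ 0.151  -0.5026  0.2462] theta 16.72 shift cm [ 49.24 -70.42   4.71] turn [-0.06 -0.01  3.62] F [-0.   0.8  0.2] gap 0.088 gf 0.0 q [-1.5   0.31  1.5  -0.    1.33 -0.22]
dockL 2927 [ 580.  -270.1] [145.1  96.8] 15.3
dockM 2140 [595.8 246.1] [116.8  90.1] -13.9
cradle 2261 [653.2   2.4] [174.9  72.3] 0.5
platform 2261 [647.1   2.7] [168.5  69.7] 0.5
[[ 6.49914432e-01 -5.95160450e-04]
 [ 6.49783211e-01  2.41861462e-02]
 [ 6.50045584e-01 -2.53633171e-02]
 [ 6.82820032e-01 -3.99579634e-04]
 [ 6.17118609e-01 -7.90088788e-04]]
```

Call:
{"op": "drive_tool", "data": {"series": [{"dx": 3.6, "dy": -0.2}, {"dx": 3.6, "dy": -0.2}, {"dx": 3.6, "dy": -0.2}, {"dx": 3.6, "dy": -0.2}, {"dx": 3.6, "dy": -0.2}, {"dx": 3.6, "dy": -0.2}, {"dx": 3.6, "dy": -0.2}, {"dx": 3.6, "dy": -0.2}, {"dx": 1.3, "dy": -4.3}, {"dx": 1.3, "dy": -4.3}, {"dx": 1.3, "dy": -4.3}, {"dx": 1.3, "dy": -4.3}, {"dx": 1.3, "dy": -4.3}, {"dx": 1.3, "dy": -4.3}, {"dx": 1.3, "dy": -4.3}, {"dx": 1.3, "dy": -4.3}]}}

```text
schema error: expected keys dx, dy, dz, wx, wy, wz, fingers
```

Call:
{"op": "drive_tool", "data": {"series": [{"dx": 4.8, "dy": -0.3, "dz": 0, "wx": 0, "wy": 0, "wz": 0, "fingers": 1}, {"dx": 4.8, "dy": -0.3, "dz": 0, "wx": 0, "wy": 0, "wz": 0, "fingers": 1}, {"dx": 4.8, "dy": -0.3, "dz": 0, "wx": 0, "wy": 0, "wz": 0, "fingers": 1}, {"dx": 4.8, "dy": -0.3, "dz": 0, "wx": 0, "wy": 0, "wz": 0, "fingers": 1}, {"dx": 4.8, "dy": -0.3, "dz": 0, "wx": 0, "wy": 0, "wz": 0, "fingers": 1}, {"dx": 4.8, "dy": -0.3, "dz": 0, "wx": 0, "wy": 0, "wz": 0, "fingers": 1}, {"dx": 1.4, "dy": -4.9, "dz": 0, "wx": 0, "wy": 0, "wz": 0, "fingers": 1}, {"dx": 1.4, "dy": -4.9, "dz": 0, "wx": 0, "wy": 0, "wz": 0, "fingers": 1}, {"dx": 1.4, "dy": -4.9, "dz": 0, "wx": 0, "wy": 0, "wz": 0, "fingers": 1}, {"dx": 1.4, "dy": -4.9, "dz": 0, "wx": 0, "wy": 0, "wz": 0, "fingers": 1}, {"dx": 1.4, "dy": -4.9, "dz": 0, "wx": 0, "wy": 0, "wz": 0, "fingers": 1}, {"dx": 1.4, "dy": -4.9, "dz": 0, "wx": 0, "wy": 0, "wz": 0, "fingers": 1}, {"dx": 1.4, "dy": -4.9, "dz": 0, "wx": 0, "wy": 0, "wz": 0, "fingers": 1}]}}

```text
time: 1.72
position: [0.4164, -0.0444, 0.2466]
tcp_rot: [-0.0, 0.989, 0.145, -0.0]
contact_force: [1.0, 0.7, 0.8]
finger_gap: 0.0882
grasp_force: 0.0
```

```bash
python3 go.py .42 .3135 .2 13.1
python3 - <<'E'
from snap import *
m,p,d=snap('wrist','w0');print(m['eye'],m['rotation'])
E
```

```text
t 1.73 pos [ 0.4164 -0.0444  0.2466] theta 16.7 shift cm [ 10.63 -34.18   4.67] turn [-0.01  0.01  3.6 ] F [1.  0.7 0.8] gap 0.0882 gf 0.0 q [-0.39  0.08  1.79  0.    1.28  0.89]
[ 0.48081682 -0.0244693   0.38470549] [ 0.1066711   0.79522481 -0.59145087 -0.08015388]
```

View pics/w0.png

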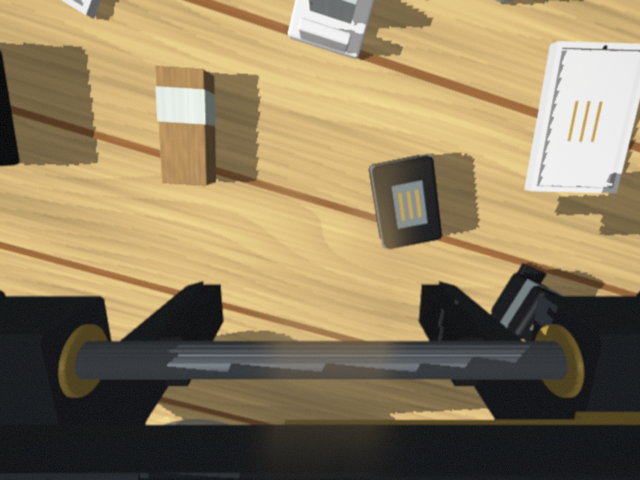

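The wrist view shows the carton (185,125), medium pack (405,200) and large dock (585,115), which agrees with my measurements. Moving on to the large pack.

Call:
{"op": "drive_tool", "data": {"series": [{"dx": 1.5, "dy": -4.9, "dz": 0.6, "wx": 0, "wy": 0, "wz": 0, "fingers": 1}, {"dx": 1.5, "dy": -4.9, "dz": 0.6, "wx": 0, "wy": 0, "wz": 0, "fingers": 1}, {"dx": 1.5, "dy": -4.9, "dz": 0.7, "wx": 0, "wy": 0, "wz": 0, "fingers": 1}, {"dx": 1.5, "dy": -4.9, "dz": 0.7, "wx": 0, "wy": 0, "wz": 0, "fingers": 1}, {"dx": 1.5, "dy": -4.9, "dz": 0.7, "wx": 0, "wy": 0, "wz": 0, "fingers": 1}, {"dx": 1.5, "dy": -4.9, "dz": 0.7, "wx": 0, "wy": 0, "wz": 0, "fingers": 1}, {"dx": 1.6, "dy": -4.8, "dz": 0.7, "wx": 0, "wy": 0, "wz": 3.6, "fingers": 1}, {"dx": 0, "dy": 0, "dz": 0, "wx": 0, "wy": 0, "wz": 0, "fingers": 1}, {"dx": 0, "dy": 0, "dz": 0, "wx": 0, "wy": 0, "wz": 0, "fingers": 1}]}}

```text
time: 2.9
position: [0.4199, 0.3115, 0.1995]
tcp_rot: [0.0, 0.993, 0.114, -0.0]
contact_force: [-0.5, -0.3, -0.3]
finger_gap: 0.088
grasp_force: 0.0
```

```bash
cat > look.py <<'E'
# wrist-view check: block top at height h near x,y -> rect
import sys; from meas import *
def look(x,y,h,fn,r=.09,lo=.012):
    m,p,d=snap('wrist',fn);W=world(m,d)
    s=(d>0)&(abs(W[...,2]-h)<lo)&(np.hypot(W[...,0]-x,W[...,1]-y)<r)
    n,l,st,_=cv2.connectedComponentsWithStats(s.astype(np.uint8));s=l==1+st[1:,4].argmax()
    print(s.sum(),np.median(W[s][:,2]),*rect(W[s][:,:2]))
x,y,h=map(float,sys.argv[1:4]); look(x,y,h,sys.argv[4])
E
python3 look.py .42 .3135 .064 w1; python3 go.py .42 .3135 .035 13.1
```

```text
10410 0.06407740105103177 [419.  315.5] [111.   62.1] 13.6
t 2.95 pos [0.4201 0.3112 0.1998] theta 13.1 shift cm [ 0.05 -0.23 16.48] turn [ 0.01  0.01 -0.  ] F [-0.1  0.3 -0.2] gap 0.0879 gf 0.0 q [ 0.41  0.35  1.57 -0.    1.22  1.76]
```

Call:
{"op": "drive_tool", "data": {"series": [{"dx": 0, "dy": -0.35, "dz": 4, "wx": 0, "wy": 0, "wz": -0.3, "fingers": 1}, {"dx": 0, "dy": 0, "dz": 4, "wx": 0, "wy": 0, "wz": 0, "fingers": 1}, {"dx": 0, "dy": 0, "dz": 4, "wx": 0, "wy": 0, "wz": 0, "fingers": 1}, {"dx": 0, "dy": 0, "dz": 2.5, "wx": 0, "wy": 0, "wz": 0, "fingers": 1}, {"dx": 0, "dy": 0, "dz": 2, "wx": 0, "wy": 0, "wz": 0, "fingers": 1}, {"dx": 0, "dy": 0, "dz": 0, "wx": 0, "wy": 0, "wz": 0, "fingers": 1}, {"dx": 0, "dy": 0, "dz": 0, "wx": 0, "wy": 0, "wz": 0, "fingers": -1}, {"dx": 0, "dy": 0, "dz": 0, "wx": 0, "wy": 0, "wz": 0, "fingers": -1}, {"dx": 0, "dy": 0, "dz": 0, "wx": 0, "wy": 0, "wz": 0, "fingers": -1}, {"dx": 0, "dy": 0, "dz": 0, "wx": 0, "wy": 0, "wz": 0, "fingers": -1}, {"dx": 0, "dy": 0, "dz": 0, "wx": 0, "wy": 0, "wz": 0, "fingers": -1}], "grip_force": 35}}

```text
time: 4.32
position: [0.4196, 0.3153, 0.0354]
tcp_rot: [0.0, 0.993, 0.117, 0.0]
contact_force: [-0.3, -3.4, 7.0]
finger_gap: 0.0616
grasp_force: 35.0
```

```bash
python3 go.py .42 .3145 .2 13.1
```

```text
t 4.33 pos [0.4196 0.3153 0.0354] theta 13.43 shift cm [  0.04   0.09 -16.46] turn [ 0.02 -0.05  0.33] F [-0.3 -3.4  7. ] gap 0.0616 gf 35.0 q [ 0.42  0.58  1.72 -0.    0.84  1.76]
```

Call:
{"op": "drive_tool", "data": {"series": [{"dx": 0, "dy": 0, "dz": -1, "wx": 0, "wy": 0, "wz": 0, "fingers": -1}, {"dx": 0, "dy": 0, "dz": -3, "wx": 0, "wy": 0, "wz": 0, "fingers": -1}, {"dx": 0, "dy": 0, "dz": -4, "wx": 0, "wy": 0, "wz": 0, "fingers": -1}, {"dx": 0, "dy": 0, "dz": -4, "wx": 0, "wy": 0, "wz": 0, "fingers": -1}, {"dx": 0.1, "dy": 2, "dz": -2, "wx": 0, "wy": 0, "wz": 0, "fingers": -1}, {"dx": 0.1, "dy": 4, "dz": 0, "wx": 0, "wy": 0, "wz": 0, "fingers": -1}, {"dx": 0.2, "dy": 5, "dz": 0, "wx": 0, "wy": 0, "wz": 0, "fingers": -1}, {"dx": 0.2, "dy": 5, "dz": 0, "wx": 0, "wy": 0, "wz": 0, "fingers": -1}, {"dx": 0.2, "dy": 5, "dz": 0, "wx": 0, "wy": 0, "wz": 0, "fingers": -1}, {"dx": 0.2, "dy": 5, "dz": 0, "wx": 0, "wy": 0, "wz": 0, "fingers": -1}, {"dx": 0.2, "dy": 5, "dz": 0, "wx": 0, "wy": 0, "wz": 0, "fingers": -1}, {"dx": 0.2, "dy": 5, "dz": 0, "wx": 0, "wy": 0, "wz": 0, "fingers": -1}, {"dx": 0.2, "dy": 5, "dz": 0, "wx": 0, "wy": 0, "wz": 0, "fingers": -1}, {"dx": 0.1, "dy": 5, "dz": 0, "wx": 0, "wy": 0, "wz": 0, "fingers": -1}, {"dx": 0.1, "dy": 5, "dz": 0, "wx": 0, "wy": 0, "wz": 0, "fingers": -1}, {"dx": 0.1, "dy": 4, "dz": 0, "wx": 0, "wy": 0, "wz": 0, "fingers": -1}, {"dx": 0.1, "dy": 3, "dz": 0, "wx": 0, "wy": 0, "wz": 0, "fingers": -1}, {"dx": 0, "dy": 2.5, "dz": 0, "wx": 0, "wy": 0, "wz": -1.9, "fingers": -1}, {"dx": 0, "dy": 0, "dz": 0, "wx": 0, "wy": 0, "wz": 0, "fingers": -1}, {"dx": 0, "dy": 0, "dz": 0, "wx": 0, "wy": 0, "wz": 0, "fingers": -1}]}}

```text
time: 6.82
position: [0.5788, -0.2675, 0.1744]
tcp_rot: [-0.001, 0.991, 0.133, -0.0]
contact_force: [0.5, 0.8, -6.1]
finger_gap: 0.0617
grasp_force: 35.0
```

```bash
python3 go.py .58 -.27 .041 15.3; python3 - <<'E'
from snap import *
snap('wrist','w2')
E
```

```text
t 6.83 pos [ 0.5788 -0.2675  0.1744] theta 15.32 shift cm [ 0.06  0.29 13.34] turn [-0.08  0.04  0.02] F [ 0.5  0.8 -6.1] gap 0.0617 gf 35.0 q [-0.62  0.62  1.22  0.    1.3   0.69]
```

View pics/w2.png

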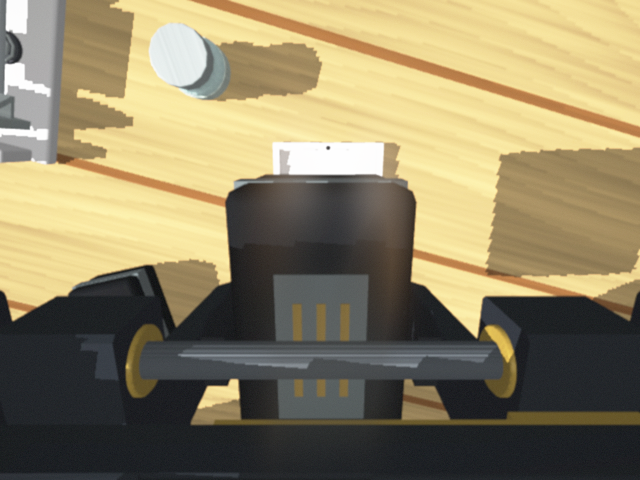

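Pack (320,300) is nearly in line with the dock's far end (328,160), and the remaining 3 mm in dy matches. Lowering.

Call:
{"op": "drive_tool", "data": {"series": [{"dx": 0.1, "dy": 0.3, "dz": 2, "wx": 0, "wy": 0, "wz": 0, "fingers": -1}, {"dx": 0, "dy": 0, "dz": 3, "wx": 0, "wy": 0, "wz": 0, "fingers": -1}, {"dx": 0, "dy": 0, "dz": 3, "wx": 0, "wy": 0, "wz": 0, "fingers": -1}, {"dx": 0, "dy": 0, "dz": 2, "wx": 0, "wy": 0, "wz": 0, "fingers": -1}, {"dx": 0, "dy": 0, "dz": 1.5, "wx": 0, "wy": 0, "wz": 0, "fingers": -1}, {"dx": 0, "dy": 0, "dz": 0.8, "wx": 0, "wy": 0, "wz": 0, "fingers": -1}, {"dx": 0, "dy": 0, "dz": 0.5, "wx": 0, "wy": 0, "wz": 0, "fingers": -1}, {"dx": 0, "dy": 0, "dz": 0.3, "wx": 0, "wy": 0, "wz": 0, "fingers": -1}, {"dx": 0, "dy": 0, "dz": 0, "wx": 0, "wy": 0, "wz": 0, "fingers": -1}]}}

```text
time: 8.0
position: [0.5809, -0.2711, 0.044]
tcp_rot: [0.0, 0.991, 0.133, 0.0]
contact_force: [-0.6, -0.2, -5.2]
finger_gap: 0.0619
grasp_force: 35.0
```

```bash
python3 go.py .58 -.27 .041 15.3
```

```text
t 8.0 pos [ 0.5809 -0.2711  0.044 ] theta 15.32 shift cm [-0.06 -0.13  0.3 ] turn [ 0.02 -0.02  0.02] F [-0.6 -0.2 -5.2] gap 0.0619 gf 35.0 q [-0.62  0.77  1.32  0.    1.05  0.68]
```

Call:
{"op": "drive_tool", "data": {"series": [{"dx": 0, "dy": -0.1, "dz": 0.2, "wx": 0, "wy": 0, "wz": 0, "fingers": -1}, {"dx": 0, "dy": 0, "dz": 0.1, "wx": 0, "wy": 0, "wz": 0, "fingers": -1}, {"dx": 0, "dy": 0, "dz": 0.1, "wx": 0, "wy": 0, "wz": 0, "fingers": -1}, {"dx": 0, "dy": 0, "dz": 0, "wx": 0, "wy": 0, "wz": 0, "fingers": -1}]}}

```text
time: 8.5
position: [0.5806, -0.27, 0.0414]
tcp_rot: [0.0, 0.991, 0.133, 0.0]
contact_force: [-6.4, 5.2, 8.6]
finger_gap: 0.0616
grasp_force: 35.0
```

Call:
{"op": "drive_tool", "data": {"series": [{"dx": 0, "dy": 0, "dz": 0, "wx": 0, "wy": 0, "wz": 0, "fingers": 1}, {"dx": 0, "dy": 0, "dz": 0, "wx": 0, "wy": 0, "wz": 0, "fingers": 1}, {"dx": 0, "dy": 0, "dz": 0, "wx": 0, "wy": 0, "wz": 0, "fingers": 1}, {"dx": 0, "dy": 0, "dz": 0, "wx": 0, "wy": 0, "wz": 0, "fingers": 1}, {"dx": 0, "dy": 0, "dz": -1.5, "wx": 0, "wy": 0, "wz": 0, "fingers": 1}, {"dx": 0, "dy": 0, "dz": -4, "wx": 0, "wy": 0, "wz": 0, "fingers": 1}, {"dx": 0, "dy": 0, "dz": -5, "wx": 0, "wy": 0, "wz": 0, "fingers": 1}, {"dx": 0, "dy": 0, "dz": -5, "wx": 0, "wy": 0, "wz": 0, "fingers": 1}, {"dx": 0, "dy": 0, "dz": 0, "wx": 0, "wy": 0, "wz": 0, "fingers": 1}]}}

```text
time: 9.62
position: [0.5818, -0.2709, 0.2001]
tcp_rot: [0.003, 0.991, 0.133, 0.003]
contact_force: [0.1, 0.4, -0.3]
finger_gap: 0.0881
grasp_force: 0.0
```

```bash
python3 look.py .58 -.27 .07 w3; python3 go.py .454 -.1208 .2 28
```

```text
10734 0.07006716036419328 [ 579.9 -269.1] [110.8  62.2] 15.3
t 9.68 pos [ 0.581  -0.2704  0.1971] theta 15.32 shift cm [ -8.29 -17.78  -0.37] turn [  0.19  -0.13 -12.68] F [ 0.3 -0.4 -0.1] gap 0.0879 gf 0.0 q [-0.62  0.61  1.19  0.    1.35  0.69]
```

View pics/w3.png

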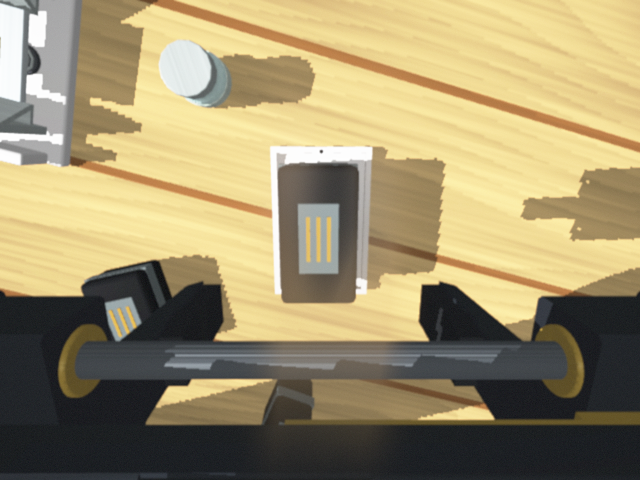

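The large pack (318,232) sits inside the rim, top at 70 mm as it should be. Next is the medium pack.

Call:
{"op": "drive_tool", "data": {"series": [{"dx": -2, "dy": -4.5, "dz": 0, "wx": 0, "wy": 0, "wz": 0, "fingers": 1}, {"dx": -2.1, "dy": -4.5, "dz": 0, "wx": 0, "wy": 0, "wz": 0, "fingers": 1}, {"dx": -2.1, "dy": -4.5, "dz": 0, "wx": 0, "wy": 0, "wz": 0, "fingers": 1}, {"dx": -2.1, "dy": -4.3, "dz": 0, "wx": 0, "wy": 0, "wz": -6.4, "fingers": 1}, {"dx": 0, "dy": 0, "dz": 0, "wx": 0, "wy": 0, "wz": -6.3, "fingers": 1}, {"dx": 0, "dy": 0, "dz": 0, "wx": 0, "wy": 0, "wz": 0, "fingers": 1}]}}

```text
time: 10.42
position: [0.453, -0.12, 0.1942]
tcp_rot: [-0.0, 0.97, 0.242, -0.0]
contact_force: [0.2, -0.3, 0.3]
finger_gap: 0.088
grasp_force: 0.0
```

```bash
python3 look.py .454 -.1208 .044 w4; python3 go.py .454 -.1208 .022 28
```

```text
6659 0.044028284156398034 [ 453.  -121.2] [84.2 58.4] 28.1
t 10.47 pos [ 0.4533 -0.1203  0.1942] theta 27.88 shift cm [ 0.05  0.09 17.22] turn [-0.06  0.04 -0.12] F [ 0.3 -0.7  0.3] gap 0.0879 gf 0.0 q [-0.51  0.24  1.74 -0.    1.16  0.57]
```

Rect matches 84 x 58 at the TCP. Descending and gripping.

Call:
{"op": "drive_tool", "data": {"series": [{"dx": 0, "dy": 0.1, "dz": 4, "wx": 0, "wy": 0, "wz": 0, "fingers": 1}, {"dx": 0, "dy": 0, "dz": 4, "wx": 0, "wy": 0, "wz": 0, "fingers": 1}, {"dx": 0, "dy": 0, "dz": 4, "wx": 0, "wy": 0, "wz": 0, "fingers": 1}, {"dx": 0, "dy": 0, "dz": 3, "wx": 0, "wy": 0, "wz": 0, "fingers": 1}, {"dx": 0, "dy": 0, "dz": 2.2, "wx": 0, "wy": 0, "wz": 0, "fingers": 1}, {"dx": 0, "dy": 0, "dz": 0, "wx": 0, "wy": 0, "wz": 0, "fingers": 1}, {"dx": 0, "dy": 0, "dz": 0, "wx": 0, "wy": 0, "wz": 0, "fingers": -1}, {"dx": 0, "dy": 0, "dz": 0, "wx": 0, "wy": 0, "wz": 0, "fingers": -1}, {"dx": 0, "dy": 0, "dz": 0, "wx": 0, "wy": 0, "wz": 0, "fingers": -1}, {"dx": 0, "dy": 0, "dz": 0, "wx": 0, "wy": 0, "wz": 0, "fingers": -1}, {"dx": 0, "dy": 0, "dz": 0, "wx": 0, "wy": 0, "wz": 0, "fingers": -1}]}}

```text
time: 11.85
position: [0.4543, -0.1214, 0.0232]
tcp_rot: [0.0, 0.97, 0.242, 0.0]
contact_force: [-0.3, -1.6, 6.1]
finger_gap: 0.0577
grasp_force: 35.0
```

```bash
python3 go.py .596 .246 .16 28
```

```text
t 11.85 pos [ 0.4543 -0.1214  0.0232] theta 28.02 shift cm [ 29.78 -25.77 -13.68] turn [ 0.05 -0.03  0.02] F [-0.3 -1.6  6.1] gap 0.0577 gf 35.0 q [-0.51  0.52  1.89 -0.    0.74  0.57]
```

Call:
{"op": "drive_tool", "data": {"series": [{"dx": 0, "dy": 0, "dz": -1, "wx": 0, "wy": 0, "wz": 0, "fingers": -1}, {"dx": 0, "dy": 0, "dz": -3, "wx": 0, "wy": 0, "wz": 0, "fingers": -1}, {"dx": 0, "dy": 0, "dz": -4, "wx": 0, "wy": 0, "wz": 0, "fingers": -1}, {"dx": 0, "dy": 0, "dz": -3.5, "wx": 0, "wy": 0, "wz": 0, "fingers": -1}, {"dx": 1.8, "dy": -1.5, "dz": -2, "wx": 0, "wy": 0, "wz": 0, "fingers": -1}, {"dx": 3.5, "dy": -3, "dz": 0, "wx": 0, "wy": 0, "wz": 0, "fingers": -1}, {"dx": 3.5, "dy": -3, "dz": 0, "wx": 0, "wy": 0, "wz": 0, "fingers": -1}, {"dx": 3.5, "dy": -3, "dz": 0, "wx": 0, "wy": 0, "wz": 0, "fingers": -1}, {"dx": 3.5, "dy": -3, "dz": 0, "wx": 0, "wy": 0, "wz": 0, "fingers": -1}, {"dx": 3.5, "dy": -3, "dz": 0, "wx": 0, "wy": 0, "wz": 0, "fingers": -1}, {"dx": 3.5, "dy": -3, "dz": 0, "wx": 0, "wy": 0, "wz": 0, "fingers": -1}, {"dx": 3.5, "dy": -3, "dz": 0, "wx": 0, "wy": 0, "wz": 0, "fingers": -1}, {"dx": 3.5, "dy": -3.3, "dz": 0, "wx": 0, "wy": 0, "wz": 5, "fingers": -1}, {"dx": 0, "dy": 0, "dz": 0, "wx": 0, "wy": 0, "wz": 9, "fingers": -1}, {"dx": 0, "dy": 0, "dz": 0, "wx": 0, "wy": 0, "wz": 9, "fingers": -1}, {"dx": 0, "dy": 0, "dz": 0, "wx": 0, "wy": 0, "wz": 9, "fingers": -1}, {"dx": 0, "dy": 0, "dz": 0, "wx": 0, "wy": 0, "wz": 7, "fingers": -1}, {"dx": 0, "dy": 0, "dz": 0, "wx": 0, "wy": 0, "wz": 3, "fingers": -1}, {"dx": 0, "dy": 0, "dz": 0, "wx": 0, "wy": 0, "wz": 0, "fingers": -1}]}}

```text
time: 14.22
position: [0.5953, 0.2465, 0.1574]
tcp_rot: [0.0, 0.993, -0.121, -0.001]
contact_force: [0.0, 0.7, -4.5]
finger_gap: 0.058
grasp_force: 35.0
```

```bash
python3 go.py .596 .246 .029 -13.9; python3 - <<'E'
from snap import *
snap('wrist','w5')
E
```

```text
t 14.22 pos [0.5953 0.2465 0.1574] theta -13.95 shift cm [ 0.09  0.02 12.84] turn [ 0.04  0.08 -0.05] F [ 0.   0.7 -4.5] gap 0.058 gf 35.0 q [0.21 0.65 1.22 0.   1.28 2.03]
```

View pics/w5.png

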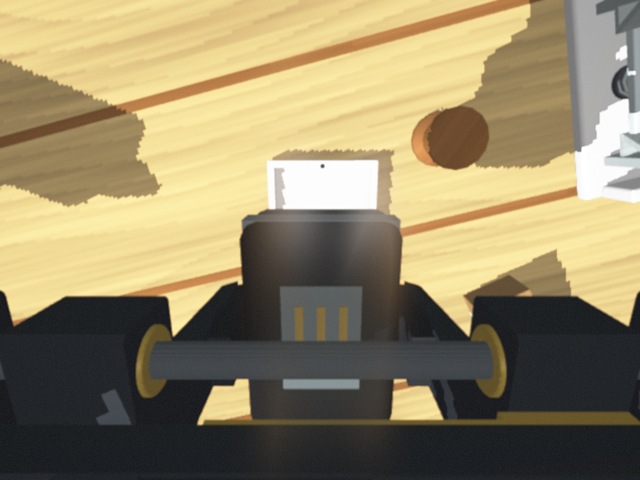

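Medium pack (321,300) is in line with the medium dock's far end (322,185), and the spool (455,138) is clear. Lowering.

Call:
{"op": "drive_tool", "data": {"series": [{"dx": 0.1, "dy": 0, "dz": 2, "wx": 0, "wy": 0, "wz": 0, "fingers": -1}, {"dx": 0, "dy": 0, "dz": 3, "wx": 0, "wy": 0, "wz": 0, "fingers": -1}, {"dx": 0, "dy": 0, "dz": 3, "wx": 0, "wy": 0, "wz": 0, "fingers": -1}, {"dx": 0, "dy": 0, "dz": 2, "wx": 0, "wy": 0, "wz": 0, "fingers": -1}, {"dx": 0, "dy": 0, "dz": 1.2, "wx": 0, "wy": 0, "wz": 0, "fingers": -1}, {"dx": 0, "dy": 0, "dz": 0.6, "wx": 0, "wy": 0, "wz": 0, "fingers": -1}, {"dx": 0, "dy": 0, "dz": 0.4, "wx": 0, "wy": 0, "wz": 0, "fingers": -1}, {"dx": 0, "dy": 0, "dz": 0.3, "wx": 0, "wy": 0, "wz": 0, "fingers": -1}, {"dx": 0, "dy": 0, "dz": 0.2, "wx": 0, "wy": 0, "wz": 0, "fingers": -1}, {"dx": 0, "dy": 0, "dz": 0, "wx": 0, "wy": 0, "wz": 0, "fingers": -1}]}}

```text
time: 15.52
position: [0.5968, 0.2463, 0.0308]
tcp_rot: [-0.0, 0.993, -0.122, 0.0]
contact_force: [-0.4, 0.0, -4.8]
finger_gap: 0.0578
grasp_force: 35.0
```

Call:
{"op": "drive_tool", "data": {"series": [{"dx": 0, "dy": 0, "dz": 0.1, "wx": 0, "wy": 0, "wz": 0, "fingers": -1}, {"dx": 0, "dy": 0, "dz": 0.1, "wx": 0, "wy": 0, "wz": 0, "fingers": -1}, {"dx": 0, "dy": 0, "dz": 0.1, "wx": 0, "wy": 0, "wz": 0, "fingers": -1}, {"dx": 0, "dy": 0, "dz": 0, "wx": 0, "wy": 0, "wz": 0, "fingers": -1}]}}

```text
time: 16.02
position: [0.5969, 0.2463, 0.0293]
tcp_rot: [0.0, 0.993, -0.122, 0.0]
contact_force: [-5.8, -0.3, 8.5]
finger_gap: 0.0574
grasp_force: 35.0
```

Call:
{"op": "drive_tool", "data": {"series": [{"dx": 0, "dy": 0, "dz": 0, "wx": 0, "wy": 0, "wz": 0, "fingers": 1}, {"dx": 0, "dy": 0, "dz": 0, "wx": 0, "wy": 0, "wz": 0, "fingers": 1}, {"dx": 0, "dy": 0, "dz": 0, "wx": 0, "wy": 0, "wz": 0, "fingers": 1}, {"dx": 0, "dy": 0, "dz": 0, "wx": 0, "wy": 0, "wz": 0, "fingers": 1}, {"dx": 0, "dy": 0, "dz": -1.5, "wx": 0, "wy": 0, "wz": 0, "fingers": 1}, {"dx": 0, "dy": 0, "dz": -4, "wx": 0, "wy": 0, "wz": 0, "fingers": 1}, {"dx": 0, "dy": 0, "dz": -6, "wx": 0, "wy": 0, "wz": 0, "fingers": 1}, {"dx": 0, "dy": 0, "dz": -6, "wx": 0, "wy": 0, "wz": 0, "fingers": 1}, {"dx": 0, "dy": 0, "dz": 0, "wx": 0, "wy": 0, "wz": 0, "fingers": 1}]}}

```text
time: 17.15
position: [0.5984, 0.2467, 0.2092]
tcp_rot: [-0.002, 0.993, -0.122, 0.005]
contact_force: [-0.7, 0.6, -0.5]
finger_gap: 0.0881
grasp_force: 0.0
```

```bash
python3 look.py .596 .246 .05 w6; python3 go.py .384 -.2884 .2 -5.2
```

```text
6271 0.05004075262029528 [595.3 247.5] [84.8 58.2] -13.9
t 17.2 pos [0.5973 0.2464 0.2055] theta -13.98 shift cm [-7.78 57.05  0.4 ] turn [-0.1  -0.25 -8.78] F [-0.7 -0.  -0.7] gap 0.088 gf 0.0 q [0.21 0.61 1.15 0.   1.37 2.03]
```

View pics/w6.png

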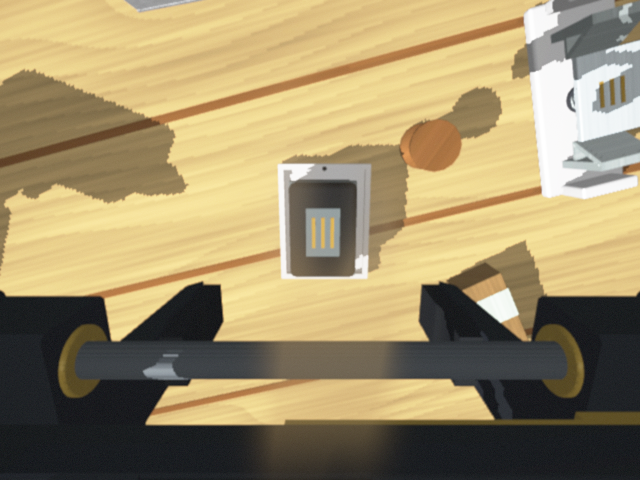

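The medium pack (322,230) sits in its dock, top at 50 mm. I go to the slim pack and measure the cradle on the way.

Call:
{"op": "drive_tool", "data": {"series": [{"dx": -0.6, "dy": 4.8, "dz": 0, "wx": 0, "wy": 0, "wz": 0, "fingers": 1}, {"dx": -0.6, "dy": 4.8, "dz": 0, "wx": 0, "wy": 0, "wz": 0, "fingers": 1}, {"dx": -0.6, "dy": 4.8, "dz": 0, "wx": 0, "wy": 0, "wz": 0, "fingers": 1}, {"dx": -0.6, "dy": 4.8, "dz": 0, "wx": 0, "wy": 0, "wz": 0, "fingers": 1}, {"dx": -0.6, "dy": 4.8, "dz": 0, "wx": 0, "wy": 0, "wz": -4.4, "fingers": 1}, {"dx": 0, "dy": 0, "dz": 0, "wx": 0, "wy": 0, "wz": -4.4, "fingers": 1}, {"dx": 0, "dy": 0, "dz": 0, "wx": 0, "wy": 0, "wz": 0, "fingers": 1}]}}

```text
time: 18.08
position: [0.5092, 0.0204, 0.2019]
tcp_rot: [-0.0, 0.999, -0.046, -0.001]
contact_force: [0.2, -0.1, 0.4]
finger_gap: 0.0882
grasp_force: 0.0
```

```bash
python3 go.py .384 -.2884 .2 -5.2; python3 - <<'E'
from meas import *
m,p,d=snap('wrist','w7');W=world(m,d);x,y,z=W[...,0],W[...,1],W[...,2]
box=(d>0)&(abs(x-.65)<.1)&(abs(y)<.05)
for n,a,b in(('base',.010,.014),('plat',.045,.051),('hooktop',.057,.063)):
    s=box&(z>a)&(z<b);print(n,s.sum(),*rect(W[s][:,:2]),W[s].mean(0).round(4))
s=box&(z>.057)&(z<.063)
for h in(s&(x<.65),s&(x>.65)):print(W[h].mean(0).round(4),W[h].min(0).round(4),W[h].max(0).round(4))
E
```

```text
t 18.07 pos [0.5092 0.0204 0.2019] theta -5.26 shift cm [-9.63 31.9   0.2 ] turn [-0.01  0.11 -0.06] F [ 0.2 -0.1  0.4] gap 0.0882 gf 0.0 q [-0.19  0.32  1.61  0.    1.21  1.47]
base 4064 [630.    1.3] [123.5  69.6] 0.7 [0.6152 0.0051 0.0119]
plat 6133 [635.5   1.3] [84.9 50.1] 0.7 [0.6459 0.0018 0.048 ]
hooktop 685 [597.8   0.8] [40.   9.5] -89.2 [0.5974 0.0007 0.0598]
[0.5974 0.0007 0.0598] [ 0.5929 -0.0192  0.0571] [0.6027 0.0208 0.0626]<stdin>:7: RuntimeWarning: Mean of empty slice.
  ret = um.true_divide(
Traceback (most recent call last):
ValueError: zero-size array to reduction operation minimum which has no identity
```

View pics/w7.png

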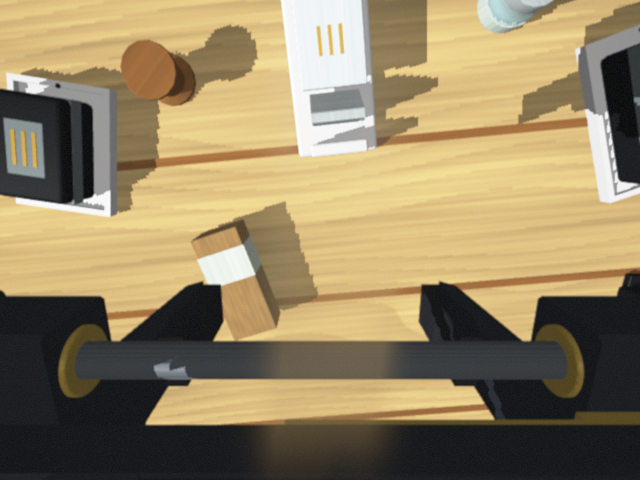

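The wrist view has the cradle (330,70), cut off at the top. Its near base edge at x=0.568 puts the centre at about (0.6505, 0.001), angle 0.7°, agreeing with the top view.

Call:
{"op": "drive_tool", "data": {"series": [{"dx": -1.4, "dy": 4.6, "dz": 0, "wx": 0, "wy": 0, "wz": 0, "fingers": 1}, {"dx": -1.4, "dy": 4.6, "dz": 0, "wx": 0, "wy": 0, "wz": 0, "fingers": 1}, {"dx": -1.4, "dy": 4.6, "dz": 0, "wx": 0, "wy": 0, "wz": 0, "fingers": 1}, {"dx": -1.4, "dy": 4.6, "dz": 0, "wx": 0, "wy": 0, "wz": 0, "fingers": 1}, {"dx": -1.4, "dy": 4.6, "dz": 0, "wx": 0, "wy": 0, "wz": 0, "fingers": 1}, {"dx": -1.3, "dy": 4.5, "dz": 0, "wx": 0, "wy": 0, "wz": 0, "fingers": 1}, {"dx": -1.3, "dy": 4.4, "dz": 0, "wx": 0, "wy": 0, "wz": 0, "fingers": 1}, {"dx": 0, "dy": 0, "dz": 0, "wx": 0, "wy": 0, "wz": 0, "fingers": 1}, {"dx": 0, "dy": 0, "dz": 0, "wx": 0, "wy": 0, "wz": 0, "fingers": 1}]}}

```text
time: 19.25
position: [0.3856, -0.2875, 0.2023]
tcp_rot: [-0.0, 0.999, -0.045, -0.0]
contact_force: [0.7, -0.3, 0.6]
finger_gap: 0.0882
grasp_force: 0.0
```

```bash
python3 look.py .384 -.288 .06 w8; python3 go.py .384 -.2884 .035 -5.2
```

```text
3040 0.05993504443246378 [ 382.8 -288.8] [56.7 38.1] -7.1
t 19.3 pos [ 0.3857 -0.2873  0.2025] theta -5.14 shift cm [-0.15  0.14 16.75] turn [-0.04  0.02  0.06] F [ 0.2 -0.5 -0.2] gap 0.0884 gf 0.0 q [-0.88  0.26  1.69  0.    1.19  0.78]
```

View pics/w8.png

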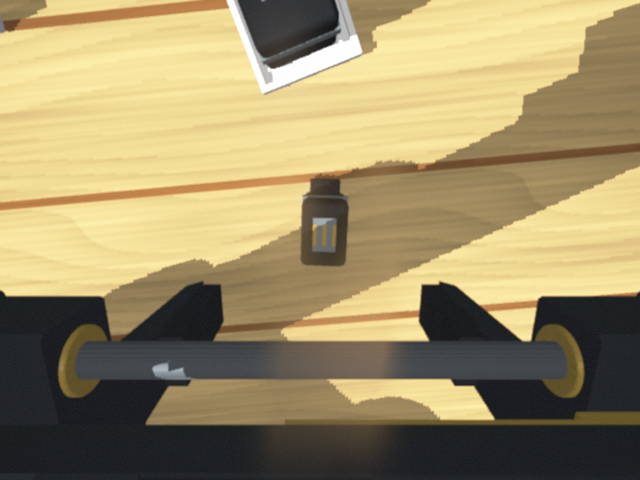

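The slim pack (324,230) stands with its lug ahead, in line. Grasping.

Call:
{"op": "drive_tool", "data": {"series": [{"dx": -0.25, "dy": 0.2, "dz": 4, "wx": 0, "wy": 0, "wz": 1.8, "fingers": 1}, {"dx": 0, "dy": 0, "dz": 4, "wx": 0, "wy": 0, "wz": 0, "fingers": 1}, {"dx": 0, "dy": 0, "dz": 4, "wx": 0, "wy": 0, "wz": 0, "fingers": 1}, {"dx": 0, "dy": 0, "dz": 3, "wx": 0, "wy": 0, "wz": 0, "fingers": 1}, {"dx": 0, "dy": 0, "dz": 1.8, "wx": 0, "wy": 0, "wz": 0, "fingers": 1}, {"dx": 0, "dy": 0, "dz": 0, "wx": 0, "wy": 0, "wz": 0, "fingers": 1}, {"dx": 0, "dy": 0, "dz": 0, "wx": 0, "wy": 0, "wz": 0, "fingers": -1}, {"dx": 0, "dy": 0, "dz": 0, "wx": 0, "wy": 0, "wz": 0, "fingers": -1}, {"dx": 0, "dy": 0, "dz": 0, "wx": 0, "wy": 0, "wz": 0, "fingers": -1}, {"dx": 0, "dy": 0, "dz": 0, "wx": 0, "wy": 0, "wz": 0, "fingers": -1}, {"dx": 0, "dy": 0, "dz": 0, "wx": 0, "wy": 0, "wz": 0, "fingers": -1}, {"dx": 0, "dy": 0, "dz": 0, "wx": 0, "wy": 0, "wz": 0, "fingers": -1}, {"dx": 0, "dy": 0, "dz": 0, "wx": 0, "wy": 0, "wz": 0, "fingers": -1}], "grip_force": 45}}

```text
time: 20.92
position: [0.3826, -0.2901, 0.0348]
tcp_rot: [-0.0, 0.998, -0.061, -0.0]
contact_force: [-1.3, 0.7, 2.1]
finger_gap: 0.038
grasp_force: 45.0
```

```bash
python3 go.py .6505 .0013 .2 0.7
```

```text
t 20.93 pos [ 0.3826 -0.2901  0.0348] theta -6.98 shift cm [ 23.05 -32.19 -16.52] turn [-0.01  0.   -7.68] F [-1.3  0.7  2.1] gap 0.038 gf 45.0 q [-0.89  0.51  1.85  0.    0.78  0.8 ]
```

Call:
{"op": "drive_tool", "data": {"series": [{"dx": 0, "dy": 0, "dz": -1.5, "wx": 0, "wy": 0, "wz": 0, "fingers": -1}, {"dx": 0, "dy": 0, "dz": -4, "wx": 0, "wy": 0, "wz": 0, "fingers": -1}, {"dx": 0, "dy": 0, "dz": -5, "wx": 0, "wy": 0, "wz": 0, "fingers": -1}, {"dx": 0, "dy": 0, "dz": -4, "wx": 0, "wy": 0, "wz": 0, "fingers": -1}, {"dx": 1.2, "dy": -1.7, "dz": -2, "wx": 0, "wy": 0, "wz": 0, "fingers": -1}, {"dx": 2.5, "dy": -3.5, "dz": 0, "wx": 0, "wy": 0, "wz": 0, "fingers": -1}, {"dx": 2.9, "dy": -4, "dz": 0, "wx": 0, "wy": 0, "wz": 0, "fingers": -1}, {"dx": 2.9, "dy": -4, "dz": 0, "wx": 0, "wy": 0, "wz": 0, "fingers": -1}, {"dx": 2.9, "dy": -4, "dz": 0, "wx": 0, "wy": 0, "wz": 0, "fingers": -1}, {"dx": 2.9, "dy": -4, "dz": 0, "wx": 0, "wy": 0, "wz": 0, "fingers": -1}, {"dx": 2.9, "dy": -4, "dz": 0, "wx": 0, "wy": 0, "wz": 0, "fingers": -1}, {"dx": 2.5, "dy": -3.5, "dz": 0, "wx": 0, "wy": 0, "wz": 0, "fingers": -1}, {"dx": 2.3, "dy": -3.4, "dz": 0, "wx": 0, "wy": 0, "wz": -3.7, "fingers": -1}, {"dx": 0, "dy": 0, "dz": 0, "wx": 0, "wy": 0, "wz": -4, "fingers": -1}, {"dx": 0, "dy": 0, "dz": 0, "wx": 0, "wy": 0, "wz": 0, "fingers": -1}, {"dx": 0, "dy": 0, "dz": 0, "wx": 0, "wy": 0, "wz": 0, "fingers": -1}]}}

```text
time: 22.92
position: [0.6496, 0.0002, 0.2001]
tcp_rot: [0.0, 1.0, 0.005, 0.0]
contact_force: [0.6, -0.6, -1.6]
finger_gap: 0.0375
grasp_force: 45.0
```

```bash
python3 go.py .6505 .0013 .083 0.7; python3 - <<'E'
from meas import *
m,p,d=snap('wrist','w9');W=world(m,d);x,y,z=W[...,0],W[...,1],W[...,2]
box=(d>0)&(abs(x-.65)<.11)&(abs(y)<.05)
s=box&(z>.055)&(z<.064)&(x>.68);print('far hook',s.sum(),W[s].mean(0).round(4),W[s].min(0).round(4),W[s].max(0).round(4))
s=box&(z>.009)&(z<.015)&(x>.68);print('base',W[s].min(0).round(4),W[s].max(0).round(4))
t=bot.sense()['position'];s=box&(abs(z-t[2]-.025)<.006);print('packtop',s.sum(),*rect(W[s][:,:2]))
E
```

```text
t 22.93 pos [6.496e-01 2.000e-04 2.001e-01] theta 0.61 shift cm [ 0.09 -0.11 11.71] turn [ 0.   -0.   -0.09] F [ 0.6 -0.6 -1.6] gap 0.0375 gf 45.0 q [-0.18  0.63  1.14 -0.    1.37  1.38]
far hook 689 [0.7022 0.0023 0.0595] [ 0.6961 -0.0178  0.055 ] [0.707  0.0221 0.0626]
base [ 0.68  -0.033  0.009] [0.7319 0.0373 0.0149]
packtop 11976 [6.509e+02 5.000e-01] [62.5 61.6] -45.8
```

View pics/w9.png

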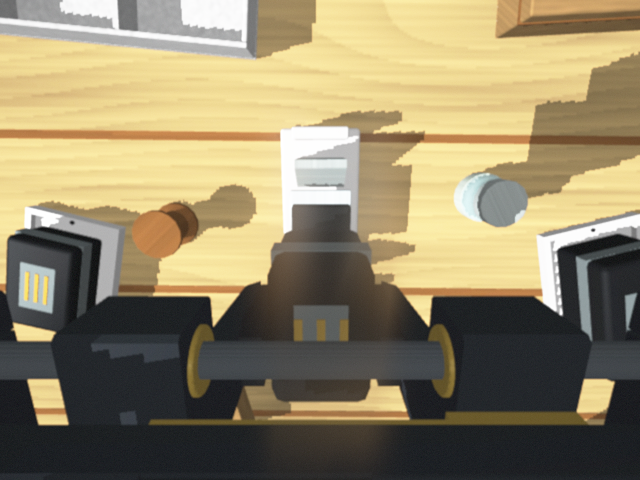

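Pack and cradle are aligned. From hooks and base together the centre is (0.650, 0.0018). Lowering with a 1.5 mm correction in y.

Call:
{"op": "drive_tool", "data": {"series": [{"dx": 0, "dy": -0.15, "dz": 2, "wx": 0, "wy": 0, "wz": -0.2, "fingers": -1}, {"dx": 0, "dy": 0, "dz": 3, "wx": 0, "wy": 0, "wz": 0, "fingers": -1}, {"dx": 0, "dy": 0, "dz": 3, "wx": 0, "wy": 0, "wz": 0, "fingers": -1}, {"dx": 0, "dy": 0, "dz": 2, "wx": 0, "wy": 0, "wz": 0, "fingers": -1}, {"dx": 0, "dy": 0, "dz": 1, "wx": 0, "wy": 0, "wz": 0, "fingers": -1}, {"dx": 0, "dy": 0, "dz": 0.5, "wx": 0, "wy": 0, "wz": 0, "fingers": -1}, {"dx": 0, "dy": 0, "dz": 0.3, "wx": 0, "wy": 0, "wz": 0, "fingers": -1}, {"dx": 0, "dy": 0, "dz": 0.3, "wx": 0, "wy": 0, "wz": 0, "fingers": -1}, {"dx": 0, "dy": 0, "dz": 0, "wx": 0, "wy": 0, "wz": 0, "fingers": -1}]}}

```text
time: 24.1
position: [0.6502, 0.0019, 0.0793]
tcp_rot: [0.0, 1.0, 0.008, 0.001]
contact_force: [-0.5, -0.4, 2.7]
finger_gap: 0.0377
grasp_force: 45.0
```

On the platform, with spring force showing. Pressing down.

Call:
{"op": "drive_tool", "data": {"series": [{"dx": 0, "dy": 0, "dz": 0.4, "wx": 0, "wy": 0, "wz": 0, "fingers": -1}, {"dx": 0, "dy": 0, "dz": 0.4, "wx": 0, "wy": 0, "wz": 0, "fingers": -1}, {"dx": 0, "dy": 0, "dz": 0.4, "wx": 0, "wy": 0, "wz": 0, "fingers": -1}, {"dx": 0, "dy": 0, "dz": 0.4, "wx": 0, "wy": 0, "wz": 0, "fingers": -1}, {"dx": 0, "dy": 0, "dz": 0.4, "wx": 0, "wy": 0, "wz": 0, "fingers": -1}, {"dx": 0, "dy": 0, "dz": 0.3, "wx": 0, "wy": 0, "wz": 0, "fingers": -1}, {"dx": 0, "dy": 0, "dz": 0.3, "wx": 0, "wy": 0, "wz": 0, "fingers": -1}, {"dx": 0, "dy": 0, "dz": 0.1, "wx": 0, "wy": 0, "wz": 0, "fingers": -1}, {"dx": 0, "dy": 0, "dz": 0, "wx": 0, "wy": 0, "wz": 0, "fingers": -1}, {"dx": 0, "dy": 0, "dz": 0, "wx": 0, "wy": 0, "wz": 0, "fingers": -1}]}}

```text
time: 25.35
position: [0.6502, 0.0019, 0.0521]
tcp_rot: [0.0, 1.0, 0.008, 0.001]
contact_force: [-1.1, -1.7, 6.0]
finger_gap: 0.0378
grasp_force: 45.0
```

Call:
{"op": "drive_tool", "data": {"series": [{"dx": 0, "dy": 0, "dz": 0.1, "wx": 0, "wy": 0, "wz": 0, "fingers": -1}, {"dx": 0, "dy": 0, "dz": 0, "wx": 0, "wy": 0, "wz": 0, "fingers": -1}, {"dx": 0, "dy": 0, "dz": -0.2, "wx": 0, "wy": 0, "wz": 0, "fingers": -1}, {"dx": 0, "dy": 0, "dz": -0.1, "wx": 0, "wy": 0, "wz": 0, "fingers": -1}, {"dx": 0, "dy": 0, "dz": 0, "wx": 0, "wy": 0, "wz": 0, "fingers": -1}]}}

```text
time: 25.98
position: [0.6502, 0.0019, 0.054]
tcp_rot: [0.0, 1.0, 0.008, 0.0]
contact_force: [0.7, -1.4, 5.5]
finger_gap: 0.0378
grasp_force: 45.0
```

Call:
{"op": "drive_tool", "data": {"series": [{"dx": 0, "dy": 0, "dz": 0, "wx": 0, "wy": 0, "wz": 0, "fingers": 0.4}, {"dx": 0, "dy": 0, "dz": 0, "wx": 0, "wy": 0, "wz": 0, "fingers": 0.4}, {"dx": 0, "dy": 0, "dz": 0, "wx": 0, "wy": 0, "wz": 0, "fingers": 0.4}, {"dx": 0, "dy": 0, "dz": 0, "wx": 0, "wy": 0, "wz": 0, "fingers": 0.4}, {"dx": 0, "dy": 0, "dz": -1.5, "wx": 0, "wy": 0, "wz": 0, "fingers": 0.4}, {"dx": 0, "dy": 0, "dz": -4, "wx": 0, "wy": 0, "wz": 0, "fingers": 0.4}, {"dx": 0, "dy": 0, "dz": -5, "wx": 0, "wy": 0, "wz": 0, "fingers": 0.4}, {"dx": 0, "dy": 0, "dz": -5, "wx": 0, "wy": 0, "wz": 0, "fingers": 0.4}, {"dx": -3, "dy": 0, "dz": 0, "wx": 0, "wy": 0, "wz": 0, "fingers": 0.4}, {"dx": -4, "dy": 0, "dz": 0, "wx": 0, "wy": 0, "wz": 0, "fingers": 0.4}, {"dx": 0, "dy": 0, "dz": 0, "wx": 0, "wy": 0, "wz": 0, "fingers": 0.4}]}}

```text
time: 27.35
position: [0.5782, 0.0011, 0.2101]
tcp_rot: [0.0, 1.0, 0.008, 0.0]
contact_force: [-0.0, -0.3, 0.2]
finger_gap: 0.0615
grasp_force: 0.0
```

```bash
python3 look.py .65 .002 .08 w10; python3 - <<'E'
from snap import *
m,p,d=snap('top','t1');W=world(m,d)
for n,x,y in(('L',.58,-.27),('M',.596,.246)):
    s=(np.hypot(W[...,0]-x,W[...,1]-y)<.02);print(n,np.median(W[s][:,2]))
E
```

```text
4013 0.07989586922022002 [650.6   2.8] [55.1 38.2] 0.9
L 0.07053760811308113
M 0.05064070075612109
```

View pics/w10.png

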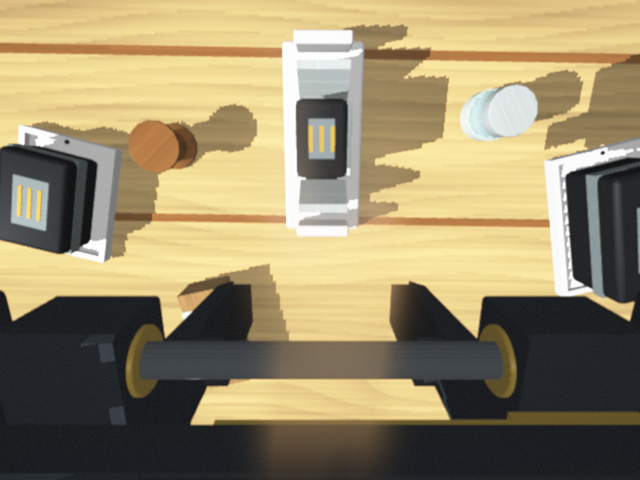

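The slim pack (322,138) is latched between the hooks. Its top is at 79.9 mm, so its underside is at about 20 mm. The other two packs are at 70 and 50 mm. Handing in.

```bash
python3 -c "
from plant import workorder
print(workorder.job_done())"
```

```text
the job is handed in; nothing more can be done
None
```

I put the large and medium packs in their docks and latched the slim pack in the cradle, in that order, then handed the job in; my last measurements had every pack in place, but no verdict came back.

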